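# Stow the empty tube rack under the hood of the storage bin

### The job

Put the empty tube rack away in the grey hooded bin. The opening is shorter than the rack, so feed one end of it tilted over the low front wall and in under the hood, then right it inside: push it back and press it down until it lies flat on the bin's floor, right way up, held behind the small keeper lip. Leave the bottles and the dish beside it where they are.

Things in the scene. Friction and masses are not known exactly. Their poses are not given: they have to be found in the camera images.
- bin: Grey plastic bin fixed to the table, 68 mm wide (its x), 276 mm long (its y), walls and floor 4 mm thick. Origin: centre of the underside, z up; -y is the hood end. Inside 60 mm wide, from y = -134 (back wall) to +134 mm (front wall), floor 4 mm above the table. Open on top from y = -16 to +134 mm; beside this opening the side walls are 46 mm above the table.
- bin_mouth (a point): Middle of the hood's mouth: on the floor (4 mm above the table), right under the front edge of the hood's roof (bin x = 0, y = -16 mm). Axes as the bin's: -y points into the hood, which runs 118 mm on to the back wall, closed at sides, back and top. Roof underside 94 mm above the table, its top 98, edge bead up to 100.
- bin_front (a point): Middle of the top edge of the low front wall (bin y = +136 mm, 64 mm above the table), opposite the hood; axes as the bin's.
- bin_lip (a point): Middle of the top of the keeper lip, a bar across the bin's floor, 6 mm wide (bin y = +82 to +88 mm) and 8 mm high (top 12 mm above the table). The rack fits flat between lip and back wall with 5 mm to spare; 46 mm of floor lie free between lip and front wall.
- rack_mid (a point): Centre (30 mm above its underside) of the loose empty tube rack: clear plastic, 48 mm wide (x), 211 mm long (y), 60 mm high (z, up), 0.1 to 0.17 kg, both ends alike. End plates 48 wide, 60 high, 4 thick; between them side walls from 26 to 56 mm above the underside (open below), where it can be gripped across its 48 mm.
- rack_end_a (a point): Middle of the rack's outer end face at its +y end (30 mm above the underside).
- rack_end_b (a point): Middle of the rack's outer end face at its -y end (30 mm above the underside).
- dropper_mid (a point): Bystander: centre of a white dropper bottle with a pointed cap, 24 mm across, 68 mm high, standing beside the bin.
- dish_mid (a point): Bystander: centre of a petri dish, 63 mm across, 16 mm high, lying beside the bin.
- amber_mid (a point): Bystander: centre of a brown dropper bottle, 34 mm across, 102 mm high, standing behind the work. Above the back of the table runs a fixed shelf board, its front edge about 0.59 m ahead of the robot's base and its underside 0.50 m above the table: keep a raised wrist clear of it.
- empty_rack: The same rack; origin at the centre of its underside, axes as for its centre point.

How it is judged (in metres and radians):
On the way:
1. one end of the rack is at least 25 mm in under the hood while the rack is still tilted by more than 7 degrees (y of any of rack_end_a, rack_end_b in the frame of bin_mouth below -0.025 m and angle between rack_mid's own z axis and vertical above 0.12 rad and z of rack_mid in the frame of bin_mouth below 0.09 m and x of rack_mid in the frame of bin_mouth between -0.03 and 0.03 m), for 0.1 s.
At the end, for the whole second after the job is handed in: The rack lies at rest, right way up and level (within 1.7 degrees), on the bin's floor (centre within 3 mm of the resting height), between the keeper lip and the back wall (centre 21 to 32 mm on the hood's side of the bin's centre, within 12 mm of its centre line) (angle between rack_mid's own z axis and vertical below 0.03 rad and z of rack_mid in the frame of bin between 0.03 and 0.037 m and y of rack_mid in the frame of bin between -0.032 and -0.021 m and x of rack_mid in the frame of bin between -0.012 and 0.012 m and linear speed of empty_rack below 0.02 m/s); the robot touches nothing.
It fails at once if a bystander (dropper bottle, petri dish, brown bottle) is moved by more than 20 mm (distance of any of dropper_mid, dish_mid, amber_mid from where it was at the start of the episode above 0.02 m).
It also fails if it takes over 54 s, if anything falls off the work surface, if the arm or the gripper's body presses on something with over 40 N, if the wrist force passes 120 N, or if a joint passes its speed limit or range.

### The arm

A 7-joint arm with a two-finger parallel gripper is mounted at the origin on a cart in front of the work surface, level with it; the furniture and walls round the work are solid. World frame = base frame: x ahead of the robot, y to its left, z up, the work surface at z = 0. Lengths are in mm, angles in rad, forces in N, time in s.
With the tool pointing down it reaches from about 400 to 875 mm from the base axis. Payload 4.4 kg.
Tool frame: the origin (TCP) lies at the very end of the fingers, on their centre line; the grasp point (between the pads) lies 19 mm behind it; z points along the fingers, y is the line along which they close (so a half turn about z gives the same grasp; the last joint's range is limited). The gripper opens to 85 mm and grips with 20 to 120 N. Pads are 22 mm wide; open, the fingers measure 114 mm over their backs; the gripper's body (76 mm by 85 mm) begins 54 mm behind the grasp point. The pads swing forward as they close: fully open they stand 13 mm farther back than shut.
Start: joints at [1.248, 0.628, 0.038, 1.517, -0.027, 0.996, -0.02], TCP at [165.119, -628.692, 231.313] pointing down, gripper open.
Joint ranges: [-3.06, 3.06], [-0.37, 2.12], [-1.25, 1.32], [0.18, 2.47], [-1.1, 4.24], [0.23, 1.98], [-2.94, 2.94]. Speed limits (rad/s): [2.57, 2.57, 3.14, 3.14, 3.14, 3.14, 3.14].

### API

Orientations are given as [roll, pitch, yaw] about the fixed x, y, z axes, in that order (R = Rz(yaw) Ry(pitch) Rx(roll)).
In Python, from cell import read_state, get_image, camera_info, finish_job gives the robot as it stands.
- The arm moves only by the tool play_rows, never from a script. Its argument "deltas" is one flat list of numbers, 7 for each row, row after row: the shift along the tool's x, y, z in mm, then the turn, a rotation vector about the tool's x, y, z in rad, then the opening, from 0 (shut) to 1 (fully open). In form: [dx, dy, dz, ax, ay, az, grip, dx, dy, dz, ax, ay, az, grip, ...]. A call has 1 to 10 rows; each row is the pose to reach, as a shift and turn from the pose commanded when the call began, along the tool's axes at that moment; what a row does not reach only later rows make up. A row lasts 1/8 s, in which the tool goes at most 62.5 mm and 10.7 degrees, less where a joint would pass 70% of its speed; a pose out of reach is approached as far as the arm can. A call with a gripper value outside its range is refused whole. The fingers move at their own pace and stop on an object; the grip force is fixed at half the most. Time passes only in rows, so rows that repeat a pose let the fingers close. It gives the time, the measured TCP pose, the force, the opening and the grip force at its end, in the units of the state.
- read_state(): the state, without advancing time (a new reading comes with each control period).
- get_image(name): name is "scene" or "top" or "wrist"; returns the picture (384x512x3 uint8, red, green, blue); there is no depth.
- camera_info(name): a dict with "fx", "fy", "cx", "cy" (pixels), "T" (4x4, takes a point from camera to world coordinates). Camera axes: x right, y down, z forward; pixel columns grow to the right and rows downward; lengths in mm; the calibration is good to about 2 mm. A picture is of the moment at which its call begins: read the wrist's pose just before it. camera_info takes no time and is no camera call; for the wrist camera it gives the pose at the moment of the call.
- finish_job(): hands the job in; it is judged then, once.
The state is a dict: "clock": time; "qpos": joint angles; "qd": joint speeds; "tau": joint torques, N m; "eef_pos": TCP position; "tool_rot": TCP orientation; "force": force on the tool from outside, world axes, zero at the start; "torque": the same for the moment, N m; "width": finger opening in mm; "gripper_force": force on a finger pad.
Only numpy, scipy, OpenCV 4.12 (cv2) and the standard library are available. Lean on these libraries where they do the work, as an engineer would, in place of code of your own. Each camera call takes 0.05 s, during which the arm holds its last target. There are 200 camera calls.

## Working session

There is one attempt and no reset: what is moved stays moved. The work goes in short steps, Python scripts to look and compute and a tool call to move; the robot and the scene stay as the last step left them, time stands still between calls to the robot, and variables do not carry over. Pictures are saved under pics/ and viewed, at most 10 in all, crops included, and the job is handed in when it is done.

Besides the shell and the picture viewer there is one more tool, called after "Call:" in YAML: its name, and indented under it one key for each argument. play_rows: Moves the arm, as the interface text tells. Its arguments: {"type":"object","properties":{"deltas":{"type":"array"}},"required":["deltas"]}

```bash
mkdir -p pics; ls; python3 - <<'E'
from cell import *
import cv2,numpy as np
np.set_printoptions(precision=3,suppress=True)
a=get_image("scene");b=get_image("top")
for n,i in(("scene",a),("top",b)):
    cv2.imwrite(f"pics/{n}0.png",cv2.resize(i[:,:,::-1],None,fx=1.5,fy=1.5,interpolation=cv2.INTER_CUBIC))
    c=camera_info(n);print(n,c)
print(read_state())
E
```

```text
pics
scene {'fx': 364.8199543932149, 'fy': 364.8199543932149, 'cx': 253.3231271814782, 'cy': 189.87444487881783, 'T': array([[  -0.692,   -0.335,    0.639, -164.822],
       [  -0.721,    0.294,   -0.627,  714.181],
       [   0.022,   -0.895,   -0.445,  539.106],
       [   0.   ,    0.   ,    0.   ,    1.   ]])}
top {'fx': 403.36650137428006, 'fy': 403.36650137428006, 'cx': 254.44526670355617, 'cy': 187.94455869611977, 'T': array([[   0.016,   -0.995,    0.094,  423.039],
       [  -1.   ,   -0.014,    0.023,   47.278],
       [  -0.022,   -0.094,   -0.995, 1134.518],
       [   0.   ,    0.   ,    0.   ,    1.   ]])}
{'clock': 0.1, 'qpos': array([ 1.248,  0.629,  0.038,  1.518, -0.027,  0.996, -0.02 ]), 'qd': array([ 0.   , -0.001, -0.001, -0.003, -0.002,  0.002, -0.001]), 'tau': array([  0.003, -56.453,   1.231, -19.397,   0.011,   0.005,   0.   ]), 'eef_pos': array([ 164.973, -628.115,  230.475]), 'tool_rot': array([-3.14 ,  0.   ,  0.257]), 'force': array([-0.011, -0.549, -0.426]), 'torque': array([-0.004,  0.068, -0.024]), 'gripper_force': 0.0, 'width': 85.64411497915295}
```

View pics/scene0.png

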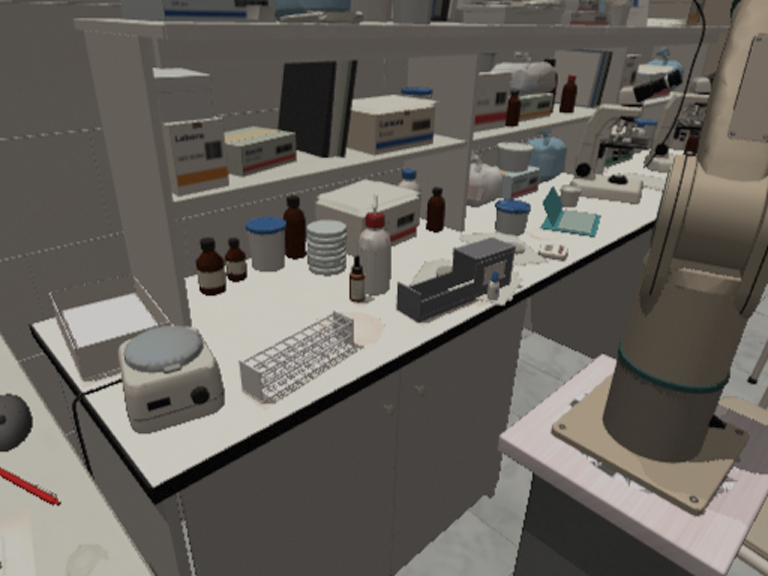

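View pics/top0.png

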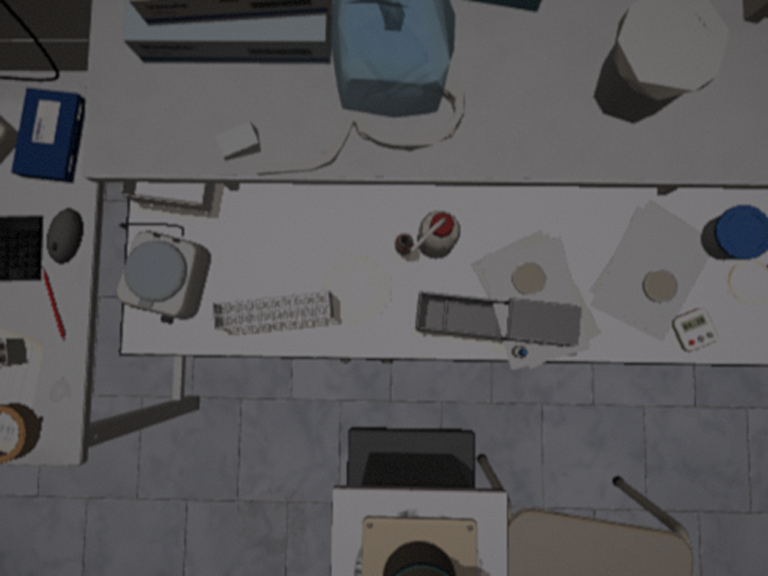

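The scene view shows the clear rack at about (300,355) and the bin at about (455,280). In the top view the rack spans (215–340, 290–335), the bin (417–580, 292–345) with its hood on the right, the dropper is at (520,352), the dish at (529,278), and the amber bottle at (405,244).

```bash
cat > h.py <<'E'
from cell import *
import cv2,numpy as np
from scipy.spatial.transform import Rotation as R
np.set_printoptions(precision=1,suppress=True)
def cast(c,px,z):
    px=np.atleast_2d(px).astype(float)
    d=np.c_[(px[:,0]-c["cx"])/c["fx"],(px[:,1]-c["cy"])/c["fy"],np.ones(len(px))]@c["T"][:3,:3].T
    o=c["T"][:3,3]; return o+d*((z-o[2])/d[:,2])[:,None]
def proj(c,p):
    q=(np.atleast_2d(p)-c["T"][:3,3])@c["T"][:3,:3]
    return np.c_[c["cx"]+c["fx"]*q[:,0]/q[:,2],c["cy"]+c["fy"]*q[:,1]/q[:,2]]
def tool(s): # 4x4 of TCP
    T=np.eye(4);T[:3,:3]=R.from_euler("xyz",s["tool_rot"]).as_matrix();T[:3,3]=s["eef_pos"];return T
def rel(T0,pos,Rm): # delta row
    return np.r_[T0[:3,:3].T@(np.array(pos)-T0[:3,3]),R.from_matrix(T0[:3,:3].T@Rm).as_rotvec()]
E
python3 - <<'E'
from h import *
t=get_image("top")
a=t[186:232,135:240];b=t[186:246,270:395]
f=lambda i:cv2.resize(i[:,:,::-1],(750,int(750*i.shape[0]/i.shape[1]))if i is b else (630,276),interpolation=cv2.INTER_CUBIC)
A=f(a);A=cv2.copyMakeBorder(A,0,0,0,120,cv2.BORDER_CONSTANT)
B=cv2.resize(b[:,:,::-1],None,fx=6,fy=5,interpolation=cv2.INTER_CUBIC)
cv2.imwrite("pics/crop1.png",cv2.convertScaleAbs(np.vstack([A,B]),alpha=1.6))
c=camera_info("top")
o=lambda l:np.array(l)/1.5
print("front corners z64",cast(c,o([(418,292),(417,335)]),64))
print("hood z98",cast(c,o([(510,297),(508,341),(580,303),(580,346)]),98))
print("rack z60",cast(c,o([(214,302),(216,331),(330,291),(333,322)]),60))
print("drop,dish,amber",cast(c,o([(520,352)]),60),cast(c,o([(529,278)]),16),cast(c,o([(404,243)]),100))
E
```

```text
front corners z64 [[506.9   7.8  64. ]
 [430.9   8.7  64. ]]
hood z98 [[ 497.9 -148.1   98. ]
 [ 423.  -144.5   98. ]
 [ 489.4 -266.8   98. ]
 [ 416.6 -265.7   98. ]]
rack z60 [[483.9 372.1  60. ]
 [432.3 366.3  60. ]
 [506.7 164.5  60. ]
 [451.6 157.9  60. ]]
drop,dish,amber [[ 404.1 -172.4   60. ]] [[ 539.6 -198.7   16. ]] [[588.6  34.1 100. ]]
```

View pics/crop1.png

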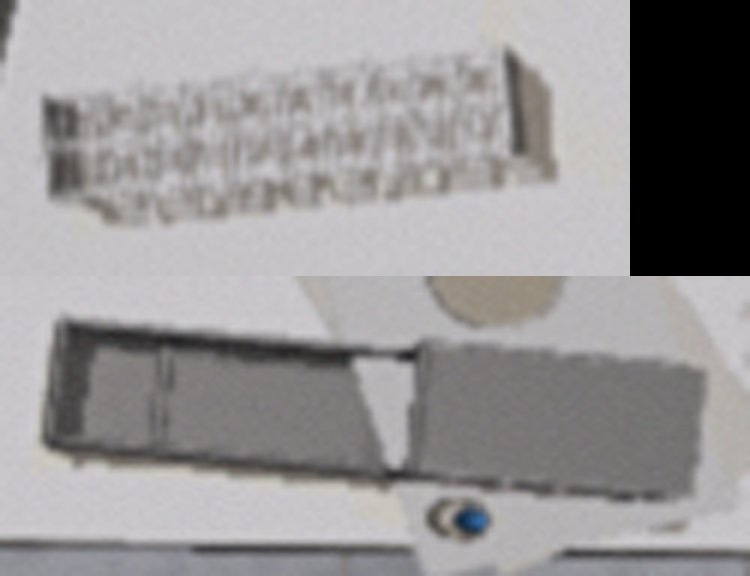

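The crop shows the rack ends at about (60,147) and (518,100). The bin's front wall is at x≈55, the lip at about (160,395), and the hood spans (415–700, 345–495). First move: over the bin, using the wrist camera for finer measurement.

```bash
cat >> h.py <<'E'
def down(yaw,tilt=0): # tool down, yaw, tilt about tool y
    return R.from_euler("xyz",[np.pi,0,yaw]).as_matrix()@R.from_euler("y",tilt).as_matrix()
E
python3 -c "
from h import *
T=tool(read_state());print(np.round(rel(T,[440,-110,310],down(1.51)),3))"
```

```text
[ 397.6 -431.5  -78.8   -0.    -0.    -1.3]
```

Call:
play_rows:
  deltas: [398,-432,-79,0,0,-1.253,1,398,-432,-79,0,0,-1.253,1,398,-432,-79,0,0,-1.253,1,398,-432,-79,0,0,-1.253,1,398,-432,-79,0,0,-1.253,1,398,-432,-79,0,0,-1.253,1,398,-432,-79,0,0,-1.253,1,398,-432,-79,0,0,-1.253,1,398,-432,-79,0,0,-1.253,1,398,-432,-79,0,0,-1.253,1]

```text
clock: 1.4
eef_pos: [441.7, -106.2, 311.0]
tool_rot: [3.14, -0.001, 1.514]
force: [0.6, -0.9, -0.7]
width: 85.2
gripper_force: 0.0
```

Call:
play_rows:
  deltas: [0,0,0,0,0,0,1,0,0,0,0,0,0,1]

```text
clock: 1.65
eef_pos: [439.7, -110.6, 310.0]
tool_rot: [-3.14, 0.001, 1.509]
force: [0.4, -0.9, -0.9]
width: 85.5
gripper_force: 0.0
```

```bash
python3 - <<'E'
from h import *
s=read_state();print(s["clock"],s["eef_pos"],s["tool_rot"])
c=camera_info("wrist");print(c)
w=get_image("wrist");np.save("w1.npy",w);np.save("w1c.npy",c,allow_pickle=True)
cv2.imwrite("pics/w1.png",cv2.resize(w[:,:,::-1],None,fx=1.5,fy=1.5))
E
```

```text
1.65 [ 439.7 -110.6  310. ] [-3.1  0.   1.5]
{'fx': 279.6685538534085, 'fy': 279.6685538534085, 'cx': 254.18665616651586, 'cy': 195.1218977478039, 'T': array([[  1. ,  -0.1,  -0. , 445.1],
       [ -0.1,  -1. ,  -0.3, -41.6],
       [ -0. ,   0.3,  -1. , 453.1],
       [  0. ,   0. ,   0. ,   1. ]])}
```

View pics/w1.png

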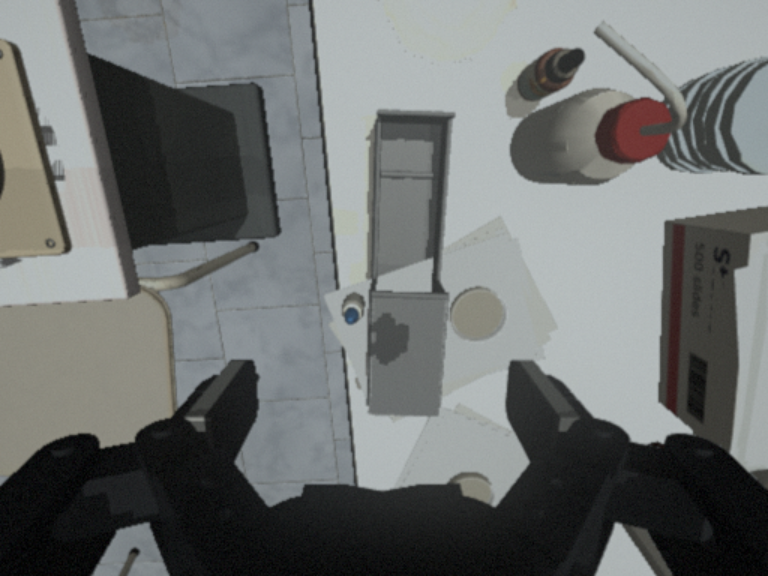

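The wrist view shows the bin's front wall top corners at (378,110) and (453,115), the lip at row 177, the hood front edge at (370,291)–(447,293) and the hood back corners at (369,414) and (440,415). The dish is at (478,313) and the dropper at (352,308).

```bash
python3 - <<'E'
from h import *
c=np.load("w1c.npy",allow_pickle=True).item()
o=lambda l:np.array(l)/1.5
f=cast(c,o([(378,110),(453,115)]),64);hf=cast(c,o([(370,291),(447,293)]),99);hb=cast(c,o([(369,414),(440,415)]),98);lp=cast(c,o([(380,177),(434,178)]),12)
print(f,hf,hb,lp)
fm,hm,bm,lm=[v.mean(0) for v in(f,hf,hb,lp)]
d=(fm-bm)[:2];print("len",np.linalg.norm(d),"yaw",np.round(-np.arctan2(d[0],d[1]),4),"mid",(fm+bm)/2,"lip-front",fm-lm,"hood",hm-bm)
print("drop,dish,amb",cast(c,o([(352,300),]),60),cast(c,o([(478,313)]),16),cast(c,o([(572,60)]),102))
T=tool(read_state());print(np.round(rel(T,[460,225,310],down(1.67)),3))
E
```

```text
[[444.6  11.3  64. ]
 [508.8   3.3  64. ]] [[ 428.3 -139.5   99. ]
 [ 495.6 -145.5   99. ]] [[ 418.8 -261.8   98. ]
 [ 486.7 -267.    98. ]] [[442.6 -44.5  12. ]
 [497.2 -48.9  12. ]]
len 272.74142210986247 yaw -0.0879 mid [ 464.8 -128.6   81. ] lip-front [ 6.8 54.  52. ] hood [  9.2 121.9   1. ]
drop,dish,amb [[ 408.2 -158.4   60. ]] [[ 541.  -194.7   16. ]] [[592.3  31.7 102. ]]
[336.7  -0.7  -0.2  -0.    0.   -0.2]
```

Call:
play_rows:
  deltas: [336,0,0,0,0,-0.16,1,336,0,0,0,0,-0.16,1,336,0,0,0,0,-0.16,1,336,0,0,0,0,-0.16,1,336,0,0,0,0,-0.16,1,336,0,0,0,0,-0.16,1,336,0,0,0,0,-0.16,1,336,0,0,0,0,-0.16,1,336,0,0,0,0,-0.16,1]

```text
clock: 2.82
eef_pos: [461.3, 223.4, 310.2]
tool_rot: [-3.141, 0.001, 1.666]
force: [0.5, -0.6, 0.5]
width: 85.8
gripper_force: 0.0
```

```bash
python3 - <<'E'
from h import *
s=read_state();print(s["clock"],s["eef_pos"],s["tool_rot"])
c=camera_info("wrist")
w=get_image("wrist");np.save("w2.npy",w);np.save("w2c.npy",c,allow_pickle=True)
cv2.imwrite("pics/w2.png",cv2.resize(w[:,:,::-1],None,fx=1.5,fy=1.5))
E
```

```text
2.825 [461.3 223.4 310.2] [-3.1  0.   1.7]
```

View pics/w2.png

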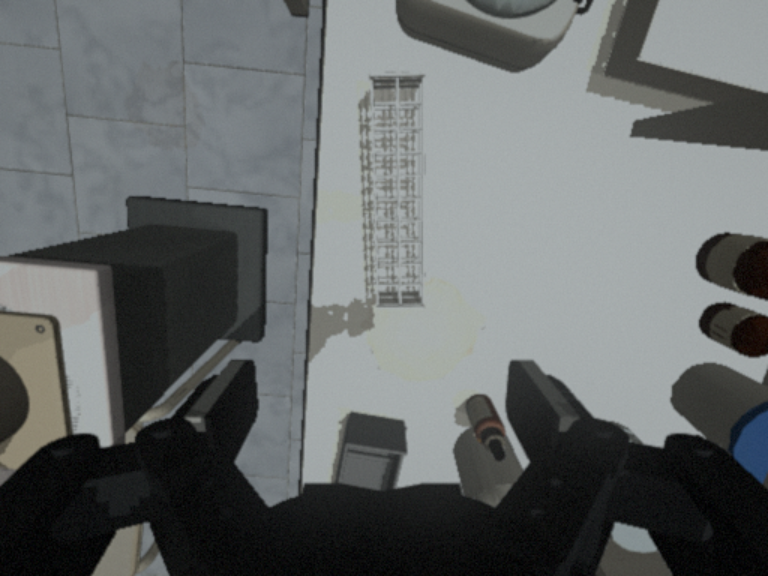

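The rack's top corners are at (371,76) and (424,75) for the far end, and (374,305) and (424,304) for the near end. The bin's front wall is at (345–407, 413).

```bash
python3 - <<'E'
from h import *
c=np.load("w2c.npy",allow_pickle=True).item()
o=lambda l:np.array(l)/1.5
p=cast(c,o([(371,76),(424,75),(374,305),(424,304)]),60);print(p)
a,b=p[:2].mean(0),p[2:].mean(0);d=a-b
yaw=-np.arctan2(d[0],d[1]);mid=(a+b)/2
print(np.linalg.norm(d),np.round(yaw,4),mid)
print("bin front",cast(c,o([(345,413),(407,417)]),64))
T=tool(read_state())
for n,g,z in(("above",60,120),("grip",60,45)):
    q=mid+d/np.linalg.norm(d)*g
    print(n,q,np.round(rel(T,[q[0],q[1],z],down(np.pi/2+yaw)),3).tolist())
E
```

```text
[[438.8 371.   60. ]
 [483.6 376.   60. ]
 [459.9 168.   60. ]
 [508.7 173.8  60. ]]
203.91275232259892 0.1136 [472.8 272.2  60. ]
bin front [[440.4  48.   64. ]
 [505.7  49.5  64. ]]
above [466.  331.8  60. ] [107.287, 15.125, 190.194, -0.0, 0.001, -0.017]
grip [466.  331.8  60. ] [107.36, 15.128, 265.194, -0.0, 0.001, -0.017]
```

```bash
python3 - <<'E'
from h import *
w=np.load("w2.npy");c=np.load("w2c.npy",allow_pickle=True).item()
A=w[40:90,235:295];B=w[180:230,235:295]
i=np.hstack([cv2.resize(x[:,:,::-1],(384,320),interpolation=cv2.INTER_CUBIC) for x in(A,B)])
cv2.imwrite("pics/z.png",cv2.convertScaleAbs(i,alpha=1.7,beta=-100))
print(cast(c,np.array([(341,455),(405,458)])/1.5,64),cast(c,np.array([(345,413),(407,417)])/1.5,0))
E
```

```text
[[439.8  -3.8  64. ]
 [509.2  -0.9  64. ]] [[437.9   7.8   0. ]
 [514.    9.6  -0. ]]
```

View pics/z.png

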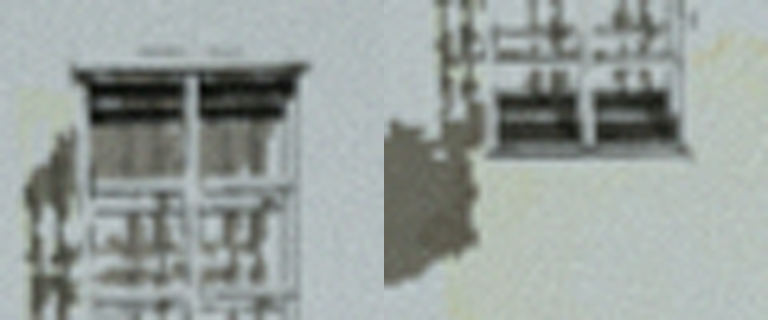

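The crop shows the end-plate tops clearly: the far end at (72–308, 65) and the near end at (486–692, 158) in crop pixels.

```bash
python3 - <<'E'
from h import *
c=np.load("w2c.npy",allow_pickle=True).item()
P=np.array([(246.3,50.2),(283.1,50.0),(250.9,204.7),(283.1,204.5)])
for z in(60,):
    p=cast(c,P,z);a,b=p[:2].mean(0),p[2:].mean(0);d=a-b
    print(p,np.linalg.norm(d),-np.arctan2(d[0],d[1])*1000,(a+b)/2,np.linalg.norm(p[0]-p[1]),np.linalg.norm(p[2]-p[3]))
ct=camera_info("top")
for x in (135,):
    q=np.array([(43,97),(48,200),(508,48),(520,155)])/6.0+[135,186];p=cast(ct,q,60);a,b=p[:2].mean(0),p[2:].mean(0);d=a-b;print(p,np.linalg.norm(d),-np.arctan2(d[0],d[1])*1000,(a+b)/2)
print(tool(read_state()),read_state()["qd"])
E
```

```text
[[437.5 371.4  60. ]
 [484.1 376.1  60. ]
 [462.4 166.2  60. ]
 [509.7 171.   60. ]] 206.69747945677105 122.47947649497361 [473.4 271.2  60. ] 46.887680209316855 47.51787525821832
[[481.7 373.3  60. ]
 [435.8 369.1  60. ]
 [506.7 165.4  60. ]
 [459.1 158.9  60. ]] 210.4388050856493 114.94419988370136 [470.8 266.7  60. ]
[[ -0.1   1.    0.  461.2]
 [  1.    0.1  -0.  223.8]
 [ -0.   -0.   -1.  310.3]
 [  0.    0.    0.    1. ]] [-0. -0. -0. -0. -0. -0. -0.]
```

Call:
play_rows:
  deltas: [104,14.6,190,0,0,-0.017,1,104,14.6,190,0,0,-0.017,1,104,14.6,190,0,0,-0.017,1,104,14.6,190,0,0,-0.017,1,104,14.6,190,0,0,-0.017,1,104,14.6,215,0,0,-0.017,1,104,14.6,240,0,0,-0.017,1,104,14.6,270,0,0,-0.017,1,104,14.6,270,0,0,-0.017,1,104,14.6,270,0,0,-0.017,1]

```text
clock: 4.12
eef_pos: [466.4, 330.5, 42.2]
tool_rot: [3.139, -0.001, 1.686]
force: [0.1, 1.1, 0.2]
width: 85.3
gripper_force: 0.0
```

Call:
play_rows:
  deltas: [0,0,0,0,0,0,0,0,0,0,0,0,0,0,0,0,0,0,0,0,0,0,0,0,0,0,0,0,0,0,0,0,0,0,0,0,0,0,0,0,0,0,0,0,0,0,0,0,0]

```text
clock: 5.0
eef_pos: [465.8, 330.8, 41.5]
tool_rot: [3.14, -0.0, 1.687]
force: [-0.8, -0.9, 7.1]
width: 45.9
gripper_force: 62.3
```

```bash
cat >> h.py <<'E'
BC=np.array([464.8,-128.5]);BY=-0.083;G=167.5;H=41.5
def tcp(yL,zL,th,dx=0,dyaw=0):
    """TCP world pose for leading bottom corner (bin y,z), tilt"""
    y=yL+G*np.cos(th)-H*np.sin(th);z=zL+G*np.sin(th)+H*np.cos(th)
    c,s=np.cos(BY),np.sin(BY)
    return [BC[0]+c*dx-s*y,BC[1]+s*dx+c*y,z],down(np.pi/2+.004+BY+dyaw,th)
def where(s=None):
    """inverse: yL,zL,th,dx,dyaw assuming rigid grip"""
    T=tool(s or read_state());th=np.arcsin(-T[2,0]*-1)
    v=T[:2,3]-BC;c,s_=np.cos(BY),np.sin(BY);x=c*v[0]+s_*v[1];y=-s_*v[0]+c*v[1]
    yaw=np.arctan2(T[1,0],T[0,0])-np.pi/2-.004-BY
    return np.r_[y-G*np.cos(th)+H*np.sin(th),T[2,3]-G*np.sin(th)-H*np.cos(th),th,x,yaw]
def rows(wps):
    T=tool(read_state())
    for w in wps: print(w,np.round(rel(T,*tcp(*w)),3).tolist(),"tcp",np.array(tcp(*w)[0]))
E
python3 - <<'E'
from h import *
s=read_state();print(where(s))
rows([(180,91.5,.35),(180,120,.35)])
T=tool(s);print(np.round(rel(T,s["eef_pos"]+[0,0,150],T[:3,:3]),2))
print(tcp(180,120,.35)[1])
E
```

```text
[290.4  -0.    0.  -37.1   0.2]
(180, 91.5, 0.35) [-139.356, 10.021, -146.406, -0.032, 0.348, 0.193] tcp [491.6 193.5 187.9]
(180, 120, 0.35) [-139.345, 10.07, -174.906, -0.032, 0.348, 0.193] tcp [491.6 193.5 216.4]
[   0.1    0.3 -150.     0.     0.     0. ]
[[ 0.1  1.   0. ]
 [ 0.9 -0.1  0.3]
 [ 0.3  0.  -0.9]]
```

Call:
play_rows:
  deltas: [0,0,-30,0,0,0,0,0,0,-70,0,0,0,0,0,0,-110,0,0,0,0,-30,2,-140,-0.01,0.12,0.06,0,-70,5,-165,-0.02,0.23,0.12,0,-110,8,-175,-0.03,0.348,0.193,0,-139,10,-175,-0.032,0.348,0.193,0,-139,10,-175,-0.032,0.348,0.193,0,-139,10,-175,-0.032,0.348,0.193,0]

```text
clock: 6.12
eef_pos: [490.8, 194.5, 215.6]
tool_rot: [-3.14, -0.349, 1.493]
force: [-0.0, -0.1, -1.0]
width: 46.0
gripper_force: 62.1
```

```bash
python3 - <<'E'
from h import *
s=read_state();print(s["clock"],where(s),s["width"],s["force"])
a=get_image("scene");w=get_image("wrist")
i=np.hstack([cv2.resize(a[120:260,140:370,::-1],(460,280),interpolation=cv2.INTER_CUBIC),cv2.resize(w[:,:,::-1],(340,280))])
# predicted rack corners drawn on the scene
np.save("w3.npy",w)
cv2.imwrite("pics/s3.png",i)
E
```

```text
6.125 [180.9 119.3   0.3  -0.9   0. ] 45.97948316983894 [-0.  -0.1 -1. ]
```

View pics/s3.png

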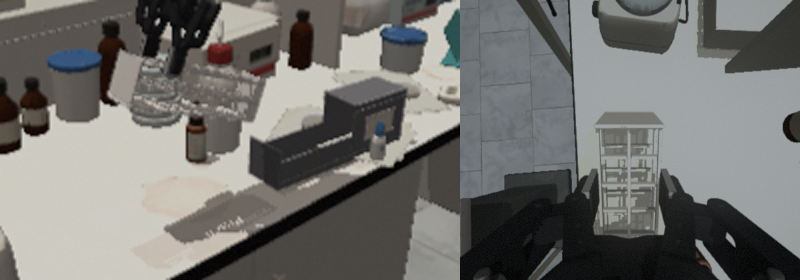

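The scene view shows the rack held tilted with its leading (bin-side) end low. The wrist view shows the trailing end plate at about (597–663, 112–128). Checking for slip by projecting the expected corners.

```bash
python3 - <<'E'
from h import *
c=camera_info("wrist");T=tool(read_state())
for x,z in((43.5,-18.5),(43.5,41.5)):
    for y in(-24,24):
        p=T[:3,:3]@[x,y,z]+T[:3,3];q=proj(c,p)[0];print(x,y,z,q,"crop",q[0]/1.506+460,q[1]/1.371)
    
# tilt-sensitive: leading corner in scene
cs=camera_info("scene")
for x,z in((-167.5,-18.5),(-167.5,41.5),(43.5,41.5),(43.5,-18.5)):
    q=proj(cs,np.array([T[:3,:3]@[x,y,z]+T[:3,3] for y in(-24,24)]));print(x,z,(q-[140,120])*2)
rows([(120,75,.35),(60,53,.35),(20,38,.35)])
E
```

```text
43.5 -24 -18.5 [199.6 175.4] crop 592.5173661307676 127.9050089586146
43.5 24 -18.5 [305.3 175.4] crop 662.7415361100019 127.90592591172133
43.5 -24 41.5 [216.7 156.8] crop 603.9215890045667 114.39122646316973
43.5 24 41.5 [289.4 156.8] crop 652.189677459335 114.3878793586581
-167.5 -18.5 [[266.9  79. ]
 [243.7  68.7]]
-167.5 41.5 [[253.9 120.8]
 [231.4 109.3]]
43.5 41.5 [[128.7 107.5]
 [107.2  94.7]]
43.5 -18.5 [[142.   58.2]
 [119.6  47.1]]
(120, 75, 0.35) [-73.275, 0.873, 20.36, -0.003, 0.001, 0.003] tcp [486.6 133.7 171.4]
(60, 53, 0.35) [-137.18, 0.457, 20.489, -0.003, 0.001, 0.003] tcp [481.6  73.9 149.4]
(20, 38, 0.35) [-179.897, 0.18, 20.889, -0.003, 0.001, 0.003] tcp [478.3  34.1 134.4]
```

Call:
play_rows:
  deltas: [-30,0,10,0,0,0,0,-73,0.8,20.4,-0.003,0,0.003,0,-110,0.6,20.4,-0.003,0,0.003,0,-137,0.5,20.5,-0.003,0,0.003,0,-137,0.5,20.5,-0.003,0,0.003,0,-137,0.5,20.5,-0.003,0,0.003,0,-137,0.5,20.5,-0.003,0,0.003,0]

```text
clock: 7.1
eef_pos: [482.2, 74.0, 149.9]
tool_rot: [3.14, -0.349, 1.492]
force: [-0.3, 0.3, -1.7]
width: 46.3
gripper_force: 62.1
```

```bash
python3 - <<'E'
from h import *
s=read_state();print(s["clock"],where(s)*[1,1,1000,1,1000],s["width"],s["force"])
a=get_image("scene");t=get_image("top")
i=np.hstack([cv2.resize(a[140:240,230:360,::-1],(390,300),interpolation=cv2.INTER_CUBIC),cv2.resize(t[170:245,220:320,::-1],(400,300),interpolation=cv2.INTER_CUBIC)])
cv2.imwrite("pics/s4.png",cv2.convertScaleAbs(i,alpha=1.4))
rows([(20,38,.35),(-10,26,.34),(-40,15,.34),(-65,9,.32)])
E
```

```text
7.1 [ 60.1  53.5 349.5   0.5  -0.2] 46.27191514377785 [-0.3  0.3 -1.7]
(20, 38, 0.35) [-42.39, -0.602, 0.815, 0.001, 0.001, -0.001] tcp [478.3  34.1 134.4]
(-10, 26, 0.34) [-74.277, -0.685, 3.505, 0.001, -0.009, -0.001] tcp [475.9   5.1 121. ]
(-40, 15, 0.34) [-106.229, -0.77, 3.578, 0.001, -0.009, -0.001] tcp [473.4 -24.8 110. ]
(-65, 9, 0.32) [-131.008, -0.835, 4.029, 0.001, -0.029, -0.001] tcp [471.5 -47.8 101.1]
```

View pics/s4.png

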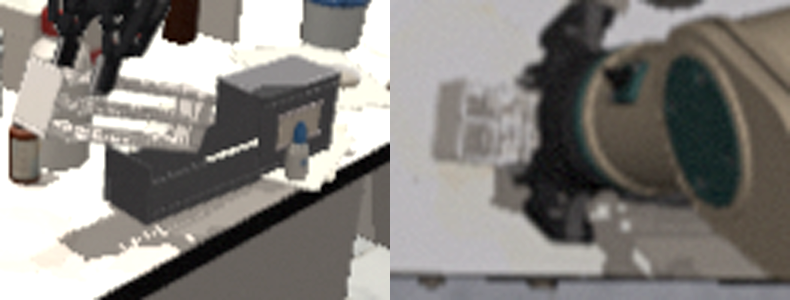

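The rack is over the front wall with its leading end heading under the hood at about (205,130), and it looks centred. Continuing the feed.

Call:
play_rows:
  deltas: [-20,-0.4,0.5,0,0,0,0,-42,-0.6,0.8,0.001,0,-0.001,0,-58,-0.6,2,0.001,-0.005,-0.001,0,-74,-0.7,3.5,0.001,-0.009,-0.001,0,-90,-0.7,3.5,0.001,-0.009,-0.001,0,-106,-0.8,3.6,0.001,-0.009,-0.001,0,-106,-0.8,3.6,0.001,-0.009,-0.001,0]

```text
clock: 8.07
eef_pos: [472.8, -27.2, 109.0]
tool_rot: [-3.14, -0.34, 1.486]
force: [0.5, 0.2, -0.9]
width: 46.3
gripper_force: 62.1
```

```bash
python3 - <<'E'
from h import *
s=read_state();print(s["clock"],where(s)*[1,1,1000,1,1000],s["width"],s["force"],s["torque"])
rows([(-65,9,.33),(-75,8,.31),(-85,7,.29),(-100,6,.26)])
E
```

```text
8.075 [-42.5  14.1 339.7  -0.4  -5.3] 46.326877173664656 [ 0.5  0.2 -0.9] [-0.4  0.   0. ]
(-65, 9, 0.33) [-22.481, 0.464, -1.097, -0.0, -0.01, -0.005] tcp [471.4 -48.8 102.5]
(-75, 8, 0.31) [-31.479, 0.476, -0.121, -0.0, -0.03, -0.005] tcp [470.8 -56.9  98.6]
(-85, 7, 0.29) [-40.544, 0.489, 0.87, -0.0, -0.05, -0.005] tcp [470.1 -65.1  94.7]
(-100, 6, 0.26) [-54.103, 0.508, 1.909, -0.0, -0.08, -0.005] tcp [469.  -77.5  89.2]
```

Call:
play_rows:
  deltas: [-11,0.3,-0.5,0,-0.005,-0.003,0,-22.5,0.5,-1,0,-0.01,-0.005,0,-31.5,0.5,0,0,-0.03,-0.005,0,-31.5,0.5,0,0,-0.03,-0.005,0]

```text
clock: 8.57
eef_pos: [471.0, -55.6, 99.0]
tool_rot: [3.141, -0.309, 1.494]
force: [0.7, 0.2, -0.4]
width: 45.9
gripper_force: 62.1
```

```bash
python3 - <<'E'
from h import *
s=read_state();print(s["clock"],where(s)*[1,1,1000,1,1000],s["width"],s["force"],s["torque"])
rows([(-85,6,.27),(-100,6,.22),(-115,6,.17),(-124,6,.14)])
E
```

```text
8.575 [-73.8   8.5 309.2   0.2   2.6] 45.860723078726025 [ 0.7  0.2 -0.4] [-0.3  0.  -0. ]
(-85, 6, 0.27) [-9.919, -0.218, 5.552, -0.0, -0.039, 0.002] tcp [470.2 -63.4  90.7]
(-100, 6, 0.22) [-22.674, -0.293, 9.478, 0.0, -0.089, 0.002] tcp [469.3 -74.3  83.1]
(-115, 6, 0.17) [-35.855, -0.371, 13.47, 0.0, -0.139, 0.002] tcp [468.4 -85.6  75.2]
(-124, 6, 0.14) [-43.97, -0.419, 15.888, 0.0, -0.169, 0.002] tcp [467.8 -92.6  70.5]
```

Call:
play_rows:
  deltas: [-10,-0.2,5.5,0,-0.039,0.002,0,-22.5,-0.3,9.5,0,-0.089,0.002,0,-36,-0.4,13.5,0,-0.139,0.002,0,-44,-0.4,16,0,-0.169,0.002,0,-44,-0.4,16,0,-0.169,0.002,0]

```text
clock: 9.2
eef_pos: [468.0, -91.4, 70.6]
tool_rot: [3.141, -0.141, 1.494]
force: [-0.2, 1.4, -1.5]
width: 46.1
gripper_force: 62.1
```

```bash
python3 - <<'E'
from h import *
s=read_state();print(s["clock"],where(s)*[1,1,1000,1,1000],s["width"],s["force"],s["torque"])
rows([(-128,6,.12),(-132,6,.12),(-136,6,.12),(-140,6,.12)])
E
```

```text
9.2 [-122.7    5.9  141.     0.1    2.4] 46.128433079349655 [-0.2  1.4 -1.5] [-0.1  0.1 -0. ]
(-128, 6, 0.12) [-4.364, -0.136, 2.723, 0.0, -0.021, 0.002] tcp [467.6 -95.3  67.3]
(-132, 6, 0.12) [-8.324, -0.161, 2.161, 0.0, -0.021, 0.002] tcp [467.2 -99.3  67.3]
(-136, 6, 0.12) [-12.284, -0.186, 1.599, 0.0, -0.021, 0.002] tcp [ 466.9 -103.3   67.3]
(-140, 6, 0.12) [-16.244, -0.212, 1.037, 0.0, -0.021, 0.002] tcp [ 466.6 -107.2   67.3]
```

Call:
play_rows:
  deltas: [-4.4,0,2.7,0,-0.021,0.002,0,-4.4,0,2.7,0,-0.021,0.002,0,-6.4,0,2.4,0,-0.021,0.002,0,-8.3,0,2.2,0,-0.021,0.002,0,-8.3,0,2.2,0,-0.021,0.002,0]

```text
clock: 9.82
eef_pos: [467.7, -96.6, 67.4]
tool_rot: [3.141, -0.125, 1.492]
force: [0.5, 9.7, -0.7]
width: 46.3
gripper_force: 62.0
```

Call:
play_rows:
  deltas: [-2,0,-0.3,0,0,0,0,-2,0,-0.3,0,0,0,0]

```text
clock: 10.07
eef_pos: [467.6, -96.7, 67.6]
tool_rot: [3.141, -0.127, 1.493]
force: [0.1, 12.9, 0.3]
width: 45.9
gripper_force: 62.0
```

```bash
python3 - <<'E'
from h import *
s=read_state();print(where(s)*[1,1,1000,1,1000],s["force"],s["torque"])
p,Rm=tcp(-134,6,.12);T=np.eye(4);T[:3,:3]=Rm;T[:3,3]=p
for w in((-130.5,5,.1),(-131.5,5,.08),(-132.5,5,.06),(-132.5,5,.035)):print(w,np.round(rel(T,*tcp(*w)),3),tcp(*w)[0])
E
```

```text
[-128.9    5.2  127.1    0.2    1.1] [ 0.1 12.9  0.3] [ 2.8  0.  -0.3]
(-130.5, 5, 0.1) [ 4.2  0.   4.8  0.  -0.  -0. ] [np.float64(467.4546188078451), np.float64(-96.59011907575456), np.float64(63.01477014738178)]
(-131.5, 5, 0.08) [ 3.9  0.   8.   0.  -0.  -0. ] [np.float64(467.46520699542083), np.float64(-96.46284362522857), np.float64(59.75298205139513)]
(-132.5, 5, 0.06) [ 3.6  0.  11.3  0.  -0.1 -0. ] [np.float64(467.47036849203135), np.float64(-96.40079978611087), np.float64(56.46929349261794)]
(-132.5, 5, 0.035) [ 4.3  0.  15.5  0.  -0.1 -0. ] [np.float64(467.57276654160984), np.float64(-95.16992266007361), np.float64(52.33588699095109)]
```

Call:
play_rows:
  deltas: [4.2,0,4.8,0,-0.02,0,0,3.9,0,8,0,-0.04,0,0,3.6,0,11.3,0,-0.06,0,0,4.3,0,15.5,0,-0.085,0,0,4.3,0,15.5,0,-0.085,0,0]

```text
clock: 10.7
eef_pos: [467.4, -96.3, 52.1]
tool_rot: [-3.141, -0.033, 1.492]
force: [-0.2, -1.2, -1.2]
width: 46.4
gripper_force: 62.1
```

```bash
python3 - <<'E'
from h import *
s=read_state();print(s["clock"],s["eef_pos"],where(s)*[1,1,1000,1,1000],s["force"],s["torque"])
E
```

```text
10.7 [467.4 -96.3  52.1] [-133.7    5.1   33.4   -0.    -0.3] [-0.2 -1.2 -1.2] [ 0. -0.  0.]
```

Call:
play_rows:
  deltas: [0,0,0,0,0,0,0.8,0,0,0,0,0,0,0.8,0,0,0,0,0,0,0.8,0,0,-20,0,0,0,0.8,0,0,-60,0,0,0,0.8,0,0,-130,0,0,0,0.5,60,0,-170,0,0,0,0,60,0,-170,0,0,0,0,60,0,-170,0,0,0,0]

```text
clock: 11.82
eef_pos: [471.9, -42.1, 224.6]
tool_rot: [3.141, -0.034, 1.492]
force: [0.5, 0.5, -0.9]
width: 0.2
gripper_force: 0.0
```

```bash
python3 - <<'E'
from h import *
s=read_state();print(s["clock"],s["eef_pos"],s["force"])
c=camera_info("wrist");w=get_image("wrist")
np.save("w5.npy",w);np.save("w5c.npy",c,allow_pickle=True)
x0,y0,x1,y1=130,60,380,310
q=proj(c,np.array([tcp(*[0,0,0])[0]]));
def P(x,y,z):
    cc,ss=np.cos(BY),np.sin(BY);return proj(c,[BC[0]+cc*x-ss*y,BC[1]+ss*x+cc*y,z])[0]
for n,v in dict(lip=(0,82,12),rackend_top=(0,79,64),front=(0,134,64),hood=(0,-16,99)).items():print(n,P(*v))
cv2.imwrite("pics/w5.png",cv2.resize(w[:,:,::-1],None,fx=1.5,fy=1.5,interpolation=cv2.INTER_CUBIC))
E
```

```text
11.825 [471.9 -42.1 224.6] [ 0.5  0.5 -0.9]
lip [253.6 180.9]
rackend_top [253.5 192.2]
front [253.7 142.5]
hood [253.1 285. ]
```

View pics/w5.png

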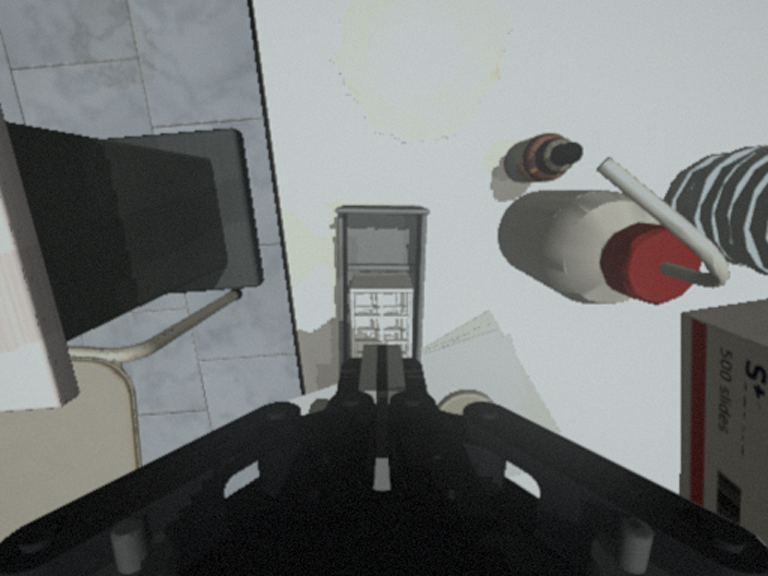

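The rack sits behind the lip: its trailing top edge is at row 288 and the lip at row 268, about as predicted for a flat rack. Pressing on the trailing end with shut fingers will confirm the height and seat it.

Call:
play_rows:
  deltas: [-15,0,50,0,-0.033,0,0,-15,0,100,0,-0.033,0,0,-18,0,140,0,-0.033,0,0,-19,0,152,0,-0.033,0,0,-19,0,152,0,-0.033,0,0]

```text
clock: 12.5
eef_pos: [470.0, -56.4, 70.9]
tool_rot: [-3.139, -0.002, 1.49]
force: [0.4, 0.0, 0.3]
width: 0.1
gripper_force: 0.0
```

Call:
play_rows:
  deltas: [0,0,3,0,0,0,0,0,0,6,0,0,0,0,0,0,8,0,0,0,0,0,0,10,0,0,0,0,0,0,10,0,0,0,0]

```text
clock: 13.12
eef_pos: [471.5, -55.9, 63.6]
tool_rot: [3.139, -0.001, 1.491]
force: [-3.9, -0.4, 20.6]
width: 0.0
gripper_force: 10.3
```

Contact came at z = 63.6 mm with 20 N, against 64 mm expected, so the rack is flat on the floor. Retracting.

Call:
play_rows:
  deltas: [0,0,-30,0,0,0,0,0,0,-90,0,0,0,0,0,0,-150,0,0,0,0,0,0,-150,0,0,0,0,0,0,-150,0,0,0,0]

```text
clock: 13.75
eef_pos: [470.4, -56.6, 211.7]
tool_rot: [3.141, -0.001, 1.49]
force: [-0.2, -0.2, 0.6]
width: -0.2
gripper_force: 0.0
```

```bash
python3 - <<'E'
from h import *
w=get_image("wrist");cv2.imwrite("pics/w6.png",cv2.resize(w[100:290,160:360,::-1],None,fx=3,fy=3,interpolation=cv2.INTER_CUBIC))
E
```

```text
(no output)
```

View pics/w6.png

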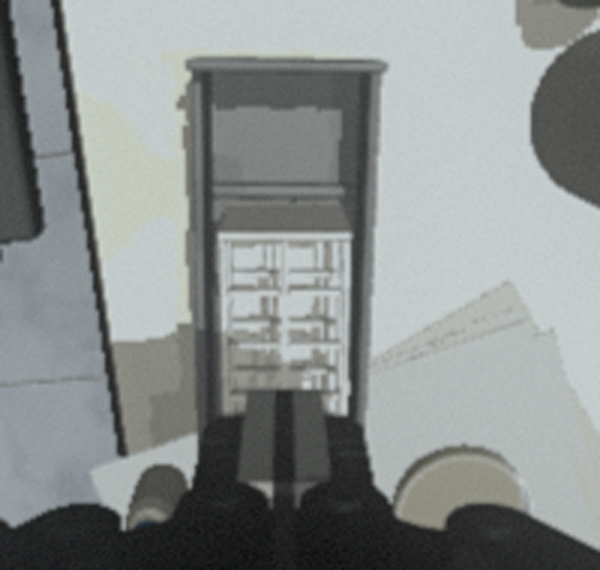

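The rack is centred between the side walls, with its end plate (top edge at row 235) behind the lip (row 188). The dropper and dish look undisturbed.

```bash
python3 -c "
from cell import *
print(finish_job())"
```

```text
the job is handed in; nothing more can be done
None
```

I fed the rack in tilted under the hood and pressed it flat behind the keeper lip, with no sign of any bystander moving, and handed the job in at about 14 s; no verdict came back.

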